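Pry the cover off the lathe's fuse box

TASK

The lathe's fuse box is the one with the yellow snap-fit cover. Take the flat steel lever by its wooden handle, put its blade into the notch under the black-marked edge of the yellow cover and lever that edge up until the cover snaps loose (with the lever, never with the fingers); then lay the lever down flat on the bench and let go. Leave the blue cover shut, and the wooden bowl and the brush where they are.

Things in the scene. Friction and masses are not known exactly. Their poses are not given: they have to be found in the camera images.
- lever: Flat pry lever on the bench (mm): wooden handle 110 long, 24 wide, 28 high, brass ferrule, then a flat steel blade 90 long, 20 wide, 4 thick, its middle 14 above the handle's underside. 0.15 kg. Origin: underside of the handle, 30 behind its front end, at the balance. x runs along the blade (tip 120 ahead, handle's tail 80 behind), z up. Grip it from above at the origin, across the 24 width.
- lever_tip (a point): Middle of the end of the lever's blade, axes as lever.
- yellow_box: Grey fuse box fixed to the bench (mm), 90 x 90, 100 high without cover, walls 6, hollow down to 50. Origin: centre of underside, z up. In the -x wall the top is cut away 50 wide (y -25 to 25), heights 88 to 100: an open slot under the cover. The blade goes in level along the box's +x, its tip 30 to 38 past the wall's outer face (it stops at 42); the slot's lower edge is the fulcrum.
- yellow_notch (a point): Middle of the mouth of the yellow box's slot, in the outer face of its notch side (x = -45 in the box frame, height 94), axes as the box. Levered about the slot's lower edge with the tip 35 in, the cover springs loose at a blade tilt of about 0.4 rad (23 degrees).
- yellow_seat (a point): Point fixed to the yellow box, over its centre at height 100: the origin of the yellow cover lies here while the cover is shut.
- yellow_cover: Loose yellow cover (mm), 70 g, snapped on the yellow box: plate 96 x 90 x 6, underside at height 100, overhanging the notch side by 6, with a black stripe on that edge. Origin: underside, over the box's centre; axes as the box. A sprung catch under its middle holds it with some 6 N. Once its notch edge is about 8 up it jumps loose and stays about 15 proud; the far edge stays on the rim.
- blue_box: Bystander: a second fuse box, the same in every size but with a blue cover, fixed to the bench.
- blue_seat (a point): As yellow_seat, on the blue box.
- bowl: Bystander: turned wooden bowl, 110 across, 50 high, standing on the bench. Origin: centre of its underside.
- brush: Bystander: hand brush lying on the bench. Origin: middle of its underside.
- blue_cover: As yellow_cover, but blue and on the blue box: it must stay shut.
There are look-alikes about, which are no part of the job. What is shaped like the lever but purple is not meant.

How it is judged:
By the outcome, as a careful person would: the job done as asked, in the order asked, and still so for the second after the job is handed in, with the robot touching nothing.
It also fails if it takes over 58 s, if anything falls off the work surface, if the arm or the gripper's body presses on something with over 40 N, if the wrist force passes 120 N, or if a joint passes its speed limit or range.

ROBOT

A 6-joint arm with a two-finger parallel gripper is mounted at the origin on the work surface. World frame = base frame: x ahead of the robot, y to its left, z up, the work surface at z = 0. Lengths are in m, angles in rad, forces in N, time in s.
With the tool pointing down it reaches from about 0.25 to 0.8 m from the base axis. Payload 8.5 kg.
Tool frame: the origin (TCP) lies on the mounting face of the last link; the fingertips stand 173 mm ahead of it and the grasp point (between the pads) lies 155 mm ahead of it; z points along the fingers, y is the line along which they close (so a half turn about z gives the same grasp; the last joint's range is limited). The gripper opens to 85 mm and grips with 20 to 120 N. Pads are 22 mm wide; open, the fingers measure 114 mm over their backs; the gripper's body (76 mm by 85 mm) begins 54 mm behind the grasp point. The pads swing forward as they close: fully open they stand 13 mm farther back than shut.
Start: joints at [-1.118, 0.238, -0.013, 1.319, 0, 1.571], TCP at [0.23, -0.472, 0.405] pointing down, gripper open.
Joint ranges: [-2.66, 2.66], [-1.03, 1.9], [-1.14, 1.46], [-1.82, 2.27], [-1.45, 1.34], [-3.14, 3.14]. Speed limits (rad/s): [2.22, 2.22, 2.79, 3.14, 3.14, 3.14].

INTERFACE

Orientations are given as a rotation vector (axis times angle).
In Python, from cell import robot gives the robot as it stands.
- The arm moves only by the tool servo_tool, never from a script. Its argument "targets" is a list of rows, each a list of 3 entries, a list of its own where there are three numbers: the shift along the tool's x, y, z in cm, then the turn, a rotation vector about the tool's x, y, z in degrees, then the opening in per cent of the stroke, from 0 (shut) to 100 (fully open). A call has 1 to 12 rows; each row shifts and turns the commanded pose from where the row before left it, along the tool's axes as they then stand; what a row does not reach is not made up. A row lasts 1/12 s, in which the tool goes at most 41.7 mm and 7.16 degrees, less where a joint would pass 70% of its speed; a pose out of reach is approached as far as the arm can. A call with a gripper value outside its range is refused whole. The fingers move at their own pace and stop on an object; "grip_force" is the grip in N (left out, the last holds). Time passes only in rows, so rows that do not move let the fingers close. It gives the time, the measured TCP pose, the force, the opening and the grip force at its end, in the units of the state.
- robot.get_state(): the state, without advancing time (a new reading comes with each control period).
- robot.grab_frame(name): name is "scene" or "top"; returns a dict with "pixels" (400x640x3 uint8, blue, green, red), "fovy" (degrees; the focal length in pixels is half the picture's height over the tangent of half this angle, whatever the lens; pixels are square), "cx", "cy" (the principal point, pixels), "world_to_cam" (4x4, takes a point from world to camera coordinates). Camera axes: x right, y down, z forward; pixel columns grow to the right and rows downward; lengths in m; the calibration is good to about 2 mm. A picture is of the moment at which its call begins. There is no depth.
- robot.finish_job(): hands the job in; it is judged then, once.
The state is a dict: "clock": time; "qpos": joint angles; "joint_vel": joint speeds; "joint_efforts": joint torques, N m; "position": TCP position; "tcp_rot": TCP orientation; "contact_force": force on the tool from outside, world axes, zero at the start; "wrist_torque": the same for the moment, N m; "finger_gap": finger opening in m; "grip_force": force on a finger pad.
Only numpy, scipy, OpenCV 4.12 (cv2) and the standard library are available. Lean on these libraries where they do the work, as an engineer would, in place of code of your own. Each camera call takes 0.05 s, during which the arm holds its last target. There are 200 camera calls.

## Working session

There is one attempt and no reset: what is moved stays moved. The work goes in short steps, Python scripts to look and compute and a tool call to move; the robot and the scene stay as the last step left them, time stands still between calls to the robot, and variables do not carry over. Pictures are saved under pics/ and viewed, at most 10 in all, crops included, and the job is handed in when it is done.

Besides the shell and the picture viewer there is one more tool, called after ">>>" as name(argument=value, ...) on one line, values as JSON. servo_tool: Moves the arm, as the interface text tells. Its arguments: {"type":"object","properties":{"targets":{"type":"array"},"grip_force":{"type":"number"}},"required":["targets"]}

```bash
mkdir -p pics; ls
cat > h.py <<'E'
import numpy as np, cv2
from cell import robot
def grab(n,f):
    d=robot.grab_frame(n); cv2.imwrite('pics/'+f,np.array(d['pixels'])); return d
def K(d):
    f=200/np.tan(np.radians(d['fovy'])/2); return f
def ray(d,u,v,z):
    f=K(d);T=np.array(d['world_to_cam']);R=T[:3,:3];c=-R.T@T[:3,3]
    r=R.T@np.array([(u-d['cx'])/f,(v-d['cy'])/f,1]); return c+r*(z-c[2])/r[2]
def proj(d,p):
    T=np.array(d['world_to_cam']);q=T[:3,:3]@np.array(p)+T[:3,3];return K(d)*q[:2]/q[2]+[d['cx'],d['cy']]
E
python3 - <<'E'
from h import *
for n in('scene','top'):
    d=grab(n,n+'0.png');print(n,d['fovy'],d['cx'],d['cy'],np.round(d['world_to_cam'],3).tolist())
print(robot.get_state())
E
```

```text
pics
scene 45.626019997752685 317.40067006482195 197.09656496770023 [[-0.662, 0.75, 0.001, 0.316], [0.636, 0.562, -0.528, -0.317], [-0.397, -0.349, -0.849, 1.687], [0.0, 0.0, 0.0, 1.0]]
top 48.76597658593026 316.8909069202178 206.05777266330125 [[0.015, -1.0, 0.021, 0.022], [-0.994, -0.017, -0.107, 0.544], [0.108, -0.019, -0.994, 1.197], [0.0, 0.0, 0.0, 1.0]]
{'clock': 0.1, 'qpos': array([-1.11800140e+00,  2.38705324e-01, -1.41968230e-02,  1.31918858e+00,
       -1.51578376e-05,  1.57080286e+00]), 'joint_vel': array([-0.00091887,  0.00026147,  0.00188231,  0.00052398, -0.00223424,
       -0.00127226]), 'joint_efforts': array([-9.87804015e-04, -5.39721894e+01,  3.46998131e+01,  1.34366832e-02,
       -2.34229071e-05,  1.74029520e-05]), 'position': array([ 0.22960581, -0.4719524 ,  0.40413941]), 'tcp_rot': array([-3.06019992e+00, -7.04895859e-01,  4.79414742e-04]), 'contact_force': array([ 0.5878284 , -0.80195118,  0.08882706]), 'wrist_torque': array([ 0.00300852,  0.04950517, -0.03119222]), 'grip_force': 0.0, 'finger_gap': 0.08549733614800409}
```

View pics/top0.png

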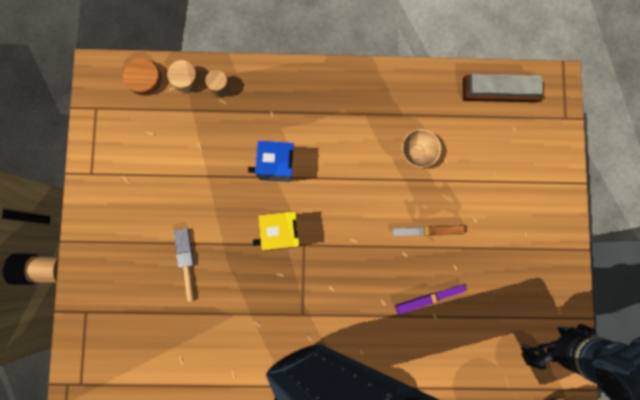

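View pics/scene0.png

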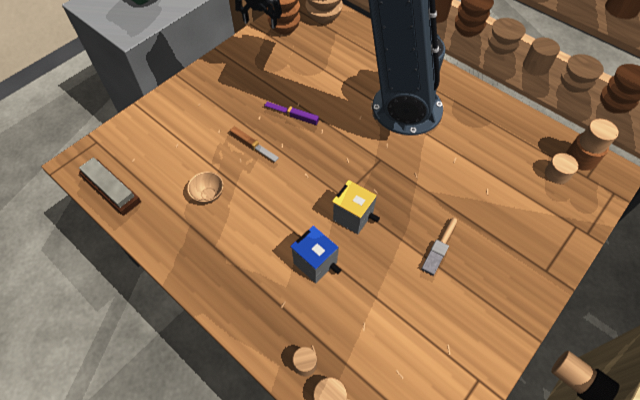

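Top: lever with wood handle at px (393–466, 230), blade towards the left; yellow box at (278,231) with its black stripe on the right side (297,229). Purple decoy at (432,298). I'll zoom in on both views.

Run:
```python
import cv2,numpy as np
t=cv2.imread('pics/top0.png');s=cv2.imread('pics/scene0.png')
r=lambda i,k:cv2.resize(i,None,fx=k,fy=k,interpolation=cv2.INTER_CUBIC)
# top: box 250..310,200..260 ; lever 385..475,205..255 ; scene: box 320..390,170..240 ; lever 220..290,115..170
o=np.zeros((600,800,3),np.uint8)
def put(im,x,y): o[y:y+im.shape[0],x:x+im.shape[1]]=im
put(r(t[200:250,250:310],5),0,0); put(r(t[210:250,390:470],5),400,0)
put(r(s[170:240,325:385],5)[:350],0,250); put(r(s[120:170,220:290],5),400,300)
cv2.imwrite('pics/z.png',o)
```

```text
(no output)
```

View pics/z.png

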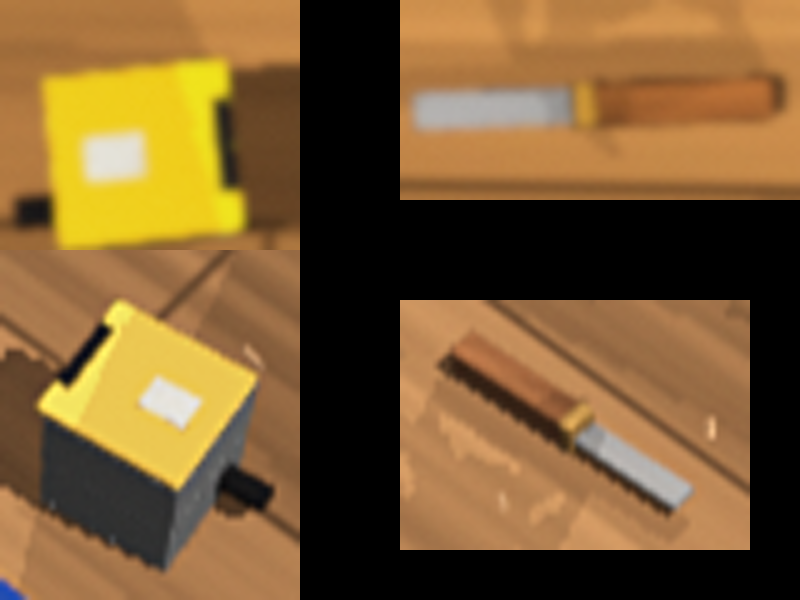

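Zoom: the yellow cover corners and the lever tip and tail can be read in both views. Measuring.

```bash
cat > m.py <<'E'
from h import *
t=robot.grab_frame('top');s=robot.grab_frame('scene')
T=[(42,75),(228,60),(245,232),(57,248)]; S=[(180,237),(38,157),(120,50),(257,127)]
for n,d,P,o in(('top',t,T,(250,200)),('scene',s,S,(325,120))):
    q=np.array([ray(d,(u+.5)/5-.5+o[0],(v+.5)/5-.5+o[1],.106)[:2] for u,v in P])
    c=q.mean(0);ax=(q[1]-q[0]+q[2]-q[3])/2;print(n,q.round(4).tolist(),'c',c,'sides',[np.linalg.norm(q[i]-q[i-1]).round(4) for i in range(4)],'ang of box -x',np.degrees(np.arctan2(ax[1],ax[0])))
for n,d,a,b,o in(('top',t,(415.5,111),(782,93),(310,210)),('scene',s,(680,498),(465,341),(140-60,60))):
    # offsets: o = origin px minus tile offset/5
    o={'top':(310,210),'scene':(140,60)}[n]
    p=[ray(d,(u+.5)/5-.5+o[0],(v+.5)/5-.5+o[1],z)[:2] for (u,v),z in((a,.016),(b,.026))]
    v=p[0]-p[1];print(n,'tip',p[0],'tail',p[1],'len',np.linalg.norm(v),'ang',np.degrees(np.arctan2(v[1],v[0])))
E
sed -i 's/(325,120))):/(325,120))):/' m.py; python3 m.py
```

```text
top [[0.5102, 0.1848], [0.5197, 0.0887], [0.4308, 0.0781], [0.4211, 0.1745]] c [0.4704682  0.13152611] sides [np.float64(0.0897), np.float64(0.0966), np.float64(0.0895), np.float64(0.0969)] ang of box -x -84.31445623289838
scene [[0.374, 0.0808], [0.3846, -0.0217], [0.2862, -0.0378], [0.2777, 0.0643]] c [0.33064899 0.02138454] sides [np.float64(0.0977), np.float64(0.103), np.float64(0.0997), np.float64(0.1025)] ang of box -x -84.64390872408809
top tip [ 0.47610956 -0.18270341] tail [ 0.48897611 -0.38615823] len 0.2038612617677125 ang 93.61858696794181
scene tip [ 0.47802046 -0.18081824] tail [ 0.48451822 -0.37513618] len 0.19442655224264513 ang 91.91519092779514
```

```bash
sed -i 's/(325,120))):/(325,170))):/' m.py; python3 m.py | grep scene
```

```text
scene [[0.508, 0.188], [0.5207, 0.0944], [0.4328, 0.0827], [0.4219, 0.1758]] c [0.47084938 0.13522672] sides [np.float64(0.087), np.float64(0.0944), np.float64(0.0887), np.float64(0.0937)] ang of box -x -82.77454370934683
scene tip [ 0.47802046 -0.18081824] tail [ 0.48451822 -0.37513618] len 0.19442655224264513 ang 91.91519092779514
```

>>> servo_tool(targets=[[[0,0,0],[0,0,-6.68],100],[[0,0,0],[0,0,-6.68],100],[[0,0,0],[0,0,-6.68],100],[[0,0,0],[0,0,-6.68],100],[[0,0,0],[0,0,-6.68],100],[[0,0,0],[0,0,-6.68],100],[[0,0,0],[0,0,-6.68],100],[[0,0,0],[0,0,-6.68],100],[[0,0,0],[0,0,-6.68],100],[[0,0,0],[0,0,-6.68],100]])

```text
clock: 1.13
position: [0.2297, -0.472, 0.4046]
tcp_rot: [-2.161, -2.28, -0.0]
contact_force: [-0.2, 0.2, 0.6]
finger_gap: 0.0853
grip_force: 0.0
```

>>> servo_tool(targets=[[[1.3,2.2,1.2],[0,0,0],100],[[1.3,2.2,1.2],[0,0,0],100],[[1.3,2.2,1.2],[0,0,0],100],[[1.3,2.2,1.2],[0,0,0],100],[[1.3,2.2,1.2],[0,0,0],100],[[1.3,2.2,1.2],[0,0,0],100],[[1.3,2.2,1.2],[0,0,0],100],[[1.3,2.2,1.2],[0,0,0],100],[[1.3,2.2,1.2],[0,0,0],100],[[1.3,2.2,1.2],[0,0,0],100],[[1.3,2.0,1.2],[0,0,0],100],[[1.3,2.0,0.8],[0,0,0],100]])

```text
clock: 2.13
position: [0.4827, -0.3028, 0.2635]
tcp_rot: [-2.167, -2.273, 0.0]
contact_force: [-0.2, 0.2, -1.1]
finger_gap: 0.0855
grip_force: 0.0
```

>>> servo_tool(targets=[[[0,0,0],[0,0,0],100],[[0,0,0],[0,0,0],100],[[0,0,0],[0,0,0],100]])

```text
clock: 2.38
position: [0.4817, -0.3039, 0.2648]
tcp_rot: [-2.167, -2.274, 0.001]
contact_force: [-0.1, -0.1, 0.2]
finger_gap: 0.0855
grip_force: 0.0
```

```bash
cat > g.py <<'E'
import sys
from h import *
from scipy.spatial.transform import Rotation as Ro
def goto(x,y,z,yaw,pitch=0):
    s=robot.get_state();R=Ro.from_rotvec(s['tcp_rot'])
    a=np.radians(yaw);xa=np.array([np.cos(a),np.sin(a),0]);za=np.array([0,0,-1.]);ya=np.cross(za,xa)
    G=Ro.from_matrix(np.c_[xa,ya,za])*Ro.from_euler('y',pitch,degrees=True)
    print('t',round(s['clock'],2),'pos',s['position'].round(4),'F',s['contact_force'].round(1),'gap',round(s['finger_gap'],4),'q',s['qpos'].round(2))
    print('tool x ang',np.degrees(np.arctan2(*R.as_matrix()[1::-1,0])).round(2),'shift cm',(R.inv().apply(np.array([x,y,z])-s['position'])*100).round(2),'turn deg',np.degrees((R.inv()*G).as_rotvec()).round(2))
E
python3 - <<'E'
from g import *
goto(.4828,-.302,.174,92.8)
d=grab('scene','s1.png');i=cv2.imread('pics/s1.png')[60:210,180:380];cv2.imwrite('pics/s1z.png',cv2.resize(i,None,fx=4,fy=4,interpolation=2))
for p in [(.4828,-.302,.028),(.477,-.182,.016)]:print((proj(d,p)-[180,60])*4)
E
```

```text
t 2.38 pos [ 0.4817 -0.3039  0.2648] F [-0.1 -0.1  0.2] gap 0.0855 q [-0.56  0.39 -0.16  1.02 -0.    0.96]
tool x ang 92.76 shift cm [0.18 0.13 9.08] turn deg [-0.03 -0.   -0.04]
[272.21077608 313.54593767]
[382.22890364 395.26524603]
```

View pics/s1z.png

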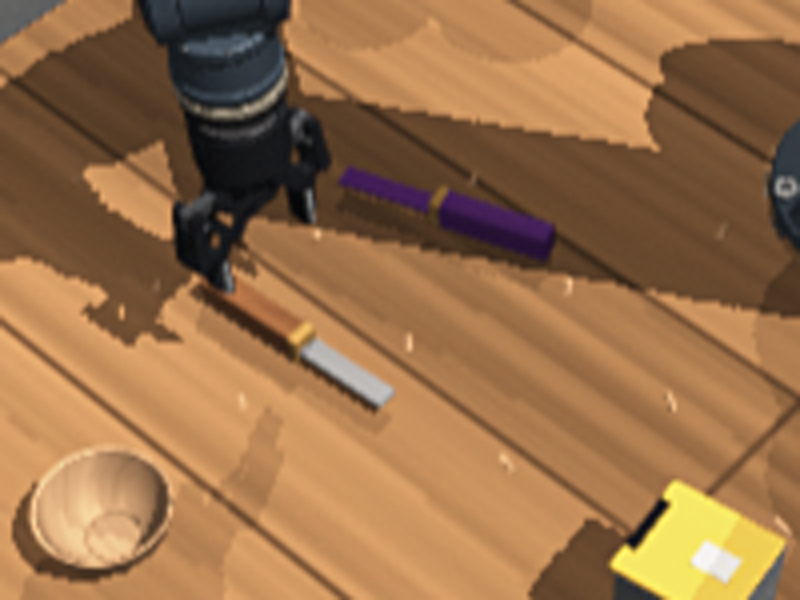

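The fingers straddle the handle: its grip point is at crop (272,313), the blade tip at (385,395), and the purple decoy is clear. Descending and gripping.

>>> servo_tool(targets=[[[0.1,0.1,1.8],[0,0,0],100],[[0.1,0,1.8],[0,0,0],100],[[0,0,1.8],[0,0,0],100],[[0,0,1.8],[0,0,0],100],[[0,0,1.0],[0,0,0],100],[[0,0,0.8],[0,0,0],100],[[0,0,0],[0,0,0],100],[[0,0,0],[0,0,0],100]])

```text
clock: 3.1
position: [0.4827, -0.3022, 0.1751]
tcp_rot: [2.168, 2.273, 0.0]
contact_force: [0.8, -0.1, 0.9]
finger_gap: 0.0851
grip_force: 0.0
```

>>> servo_tool(targets=[[[0,0,0],[0,0,0],15],[[0,0,0],[0,0,0],10],[[0,0,0],[0,0,0],10],[[0,0,0],[0,0,0],10],[[0,0,0],[0,0,0],10],[[0,0,0],[0,0,0],10],[[0,0,0],[0,0,0],10],[[0,0,0],[0,0,0],10],[[0,0,0],[0,0,0],10],[[0,0,0],[0,0,0],10]], grip_force=60)

```text
clock: 3.93
position: [0.483, -0.3018, 0.1752]
tcp_rot: [2.167, 2.274, 0.0]
contact_force: [0.3, 0.2, 5.4]
finger_gap: 0.023
grip_force: 60.0
```

>>> servo_tool(targets=[[[0,0,-0.8],[0,0,0],10],[[0,0,-1.6],[0,0,0],10],[[0,0,-1.8],[0,0,0],10],[[0,0,-1.8],[0,0,0],10],[[0,0,-1.8],[0,0,0],10],[[0,0,-1.0],[0,0,0],10],[[0,0,0],[0,0,0],10]])

```text
clock: 4.52
position: [0.4834, -0.3021, 0.265]
tcp_rot: [2.165, 2.272, 0.001]
contact_force: [0.5, -0.8, -1.6]
finger_gap: 0.0232
grip_force: 59.0
```

>>> servo_tool(targets=[[[1.0,0.2,0],[0,0,0],10],[[2.0,0.2,0],[0,0,0],10],[[2.4,0.2,0],[0,0,0],10],[[2.4,0.2,0],[0,0,0],10],[[2.4,0.2,0],[0,0,0],10],[[2.4,0.2,0],[0,0,0],10],[[2.4,0.2,0],[0,0,0],10],[[2.4,0.2,0],[0,0,0],10],[[2.4,0.2,0],[0,0,0],10],[[2.0,0.2,0],[0,0,0],10],[[1.5,0.1,0],[0,0,0],10],[[1.0,0,0],[0,0,0],10]])

```text
clock: 5.52
position: [0.4914, -0.056, 0.2614]
tcp_rot: [-2.164, -2.274, 0.002]
contact_force: [-0.0, 0.2, -2.3]
finger_gap: 0.023
grip_force: 59.0
```

>>> servo_tool(targets=[[[0,0,0],[0,0,-1.5],10],[[0,0,0],[0,0,-2],10],[[0,0,0],[0,0,0],10],[[0,0,0],[0,0,0],10],[[0,0,0],[0,0,0],10],[[0,0,0],[0,0,0],10]])

```text
clock: 6.02
position: [0.492, -0.0581, 0.2624]
tcp_rot: [-2.098, -2.338, 0.0]
contact_force: [0.2, -0.1, -1.7]
finger_gap: 0.0233
grip_force: 59.0
```

Run:
```python
from g import *
goto(.4917,-.0578,.255,96.3)
o=np.zeros((600,800,3),np.uint8)
for k,(n,x0,y0) in enumerate((('scene',270,100),('top',240,200))):
    d=grab(n,n+'2.png');i=cv2.imread(f'pics/{n}2.png')
    if k==0: o[:, :]=0; o[:400,:]=cv2.resize(i[130:230,240:440],None,fx=4,fy=4,interpolation=2)
    else: o[400:,:]=cv2.resize(i[205:255,220:420],None,fx=4,fy=4,interpolation=2)
    off=[240,130] if k==0 else [220,205]
    for nm,p in (('notch',(.4752,.0913,.094)),('tip',(.4785,.0615,.109))):print(n,nm,((proj(d,p)-off)*4+[0,400*k]).round(0))
cv2.imwrite('pics/z2.png',o)
```

```text
t 6.02 pos [ 0.492  -0.0581  0.2624] F [ 0.2 -0.1 -1.7] gap 0.0233 q [-0.12  0.28 -0.34  0.95  0.    1.35]
tool x ang 96.18 shift cm [ 0.04 -0.03  0.74] turn deg [-0.03 -0.01 -0.12]
scene notch [406. 250.]
scene tip [372. 219.]
top notch [296. 496.]
top tip [341. 490.]
```

View pics/z2.png

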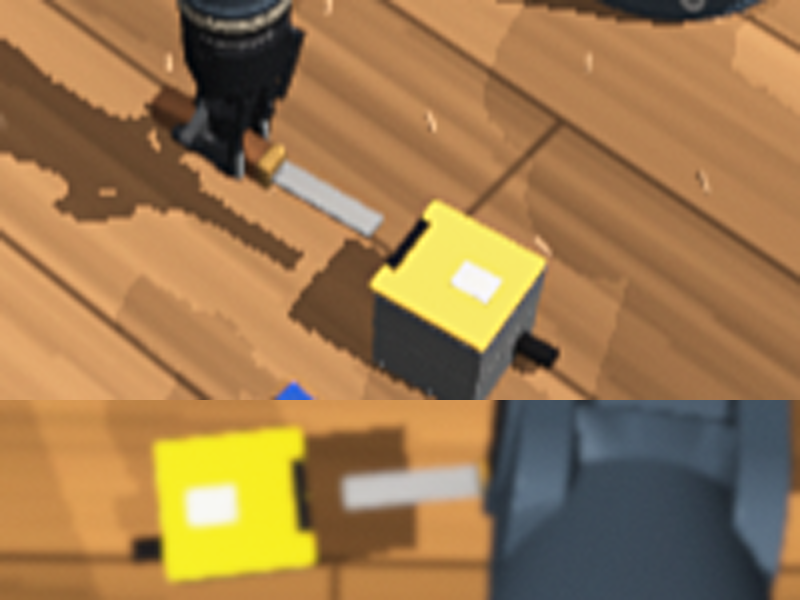

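The blade tip is at crop (342,491) in the top view, where predicted. It points at the middle of the black stripe (301,495). Going down to slot height, then in.

>>> servo_tool(targets=[[[0,0,0.3],[0,0,-0.5],10],[[0,0,0.3],[0,0,0],10],[[0,0,0.2],[0,0,0],10],[[0,0,0],[0,0,0],10],[[0,0,0],[0,0,0],10]])

```text
clock: 6.53
position: [0.492, -0.058, 0.2545]
tcp_rot: [-2.087, -2.348, 0.0]
contact_force: [-0.3, -0.9, -1.2]
finger_gap: 0.0231
grip_force: 59.0
```

>>> servo_tool(targets=[[[0.6,0,0],[0,0,0],10],[[0.8,0,0],[0,0,0],10],[[0.8,0,0],[0,0,0],10],[[0.6,0,0],[0,0,0],10],[[0.5,0,0],[0,0,0],10],[[0.5,0,0],[0,0,0],10],[[0,0,0],[0,0,0],10],[[0,0,0],[0,0,0],10]])

```text
clock: 7.2
position: [0.4877, -0.0199, 0.2548]
tcp_rot: [2.086, 2.349, 0.0]
contact_force: [-0.3, -0.8, -1.9]
finger_gap: 0.0232
grip_force: 59.0
```

Run:
```python
from g import *
a=np.radians(96.3);D=np.array([np.cos(a),np.sin(a)]);n=np.array([.4752,.0913])
g=n-.085*D
goto(*g,.2545,96.3)
grab('scene','s3.png');i=cv2.imread('pics/s3.png')[130:230,240:440];cv2.imwrite('pics/s3z.png',cv2.resize(i,None,fx=4,fy=4,interpolation=2))
```

```text
t 7.2 pos [ 0.4877 -0.0199  0.2548] F [-0.3 -0.8 -1.9] gap 0.0232 q [-0.04  0.28 -0.37  0.92 -0.    1.41]
tool x ang 96.79 shift cm [2.69 0.   0.03] turn deg [0.01 0.   0.49]
```

View pics/s3z.png

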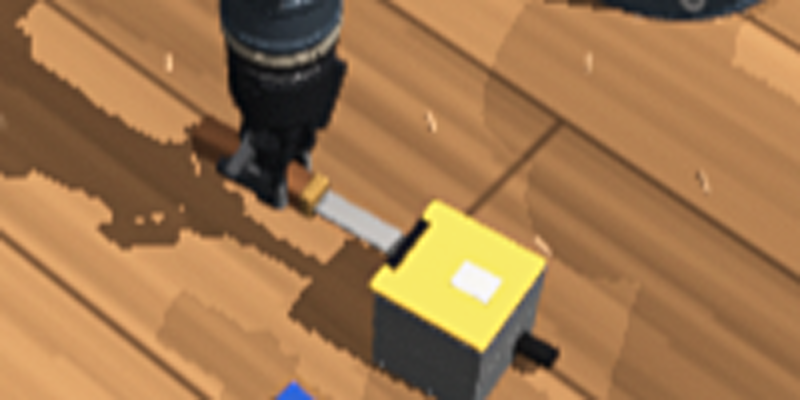

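The blade goes under the black stripe at crop (400,245) with no contact force. 2.7 cm more.

>>> servo_tool(targets=[[[0.5,0,0],[0,0,0],10],[[0.6,0,0],[0,0,0],10],[[0.6,0,0],[0,0,0],10],[[0.5,0,0],[0,0,0],10],[[0.3,0,0],[0,0,0],10],[[0.1,0,0],[0,0,0],10],[[0,0,0],[0,0,0],10],[[0,0,0],[0,0,0],10]])

```text
clock: 7.92
position: [0.4847, 0.0056, 0.2547]
tcp_rot: [2.087, 2.349, 0.0]
contact_force: [-0.2, -1.4, -2.0]
finger_gap: 0.0224
grip_force: 59.0
```

```bash
cat > t.py <<'E'
# tool position for pitch p: lever bottom rests on fulcrum F, tip 35 in; underside of blade 12 above handle underside; TCP .175 above underside
from g import *
a=np.radians(96.5);D=np.array([np.cos(a),np.sin(a),0]);Z=np.array([0,0,1]);n=np.array([.4752,.0913,0])
F=n+Z*.088
p=float(sys.argv[1]);q=np.radians(p);X=D*np.cos(q)+Z*np.sin(q);U=-D*np.sin(q)+Z*np.cos(q)
g=F-.085*X+U*(.175-.012)
goto(*g,96.8,p); print('goal',g.round(4))
E
python3 t.py 0; python3 t.py 24
```

```text
t 7.92 pos [0.4847 0.0056 0.2547] F [-0.2 -1.4 -2. ] gap 0.0224 q [ 0.01  0.27 -0.38  0.92  0.    1.46]
tool x ang 96.76 shift cm [0.12 0.03 0.37] turn deg [ 0.   -0.   -0.04]
goal [0.4848 0.0068 0.251 ]
t 7.92 pos [0.4847 0.0056 0.2547] F [-0.2 -1.4 -2. ] gap 0.0224 q [ 0.01  0.27 -0.38  0.92  0.    1.46]
tool x ang 96.76 shift cm [-5.77  0.    5.24] turn deg [ 1.0e-02  2.4e+01 -4.0e-02]
goal [ 0.4915 -0.0517  0.2023]
```

>>> servo_tool(targets=[[[0.1,0,0.2],[0,0,0],10],[[0,0,0.1],[0,0,0],10],[[-0.56,0,0.31],[0,2,0],10],[[-0.56,0,0.31],[0,2,0],10],[[-0.56,0,0.31],[0,2,0],10],[[-0.56,0,0.31],[0,2,0],10],[[-0.56,0,0.31],[0,2,0],10],[[0,0,0],[0,0,0],10],[[0,0,0],[0,0,0],10]])

```text
clock: 8.67
position: [0.4876, -0.0205, 0.234]
tcp_rot: [-1.998, -2.246, -0.173]
contact_force: [0.1, 0.1, -2.1]
finger_gap: 0.023
grip_force: 59.0
```

```bash
python3 t.py 10; python3 t.py 24
```

```text
t 8.67 pos [ 0.4876 -0.0205  0.234 ] F [ 0.1  0.1 -2.1] gap 0.023 q [-0.09  0.32 -0.38  0.91  0.17  1.36]
tool x ang 96.67 shift cm [0.05 0.03 0.03] turn deg [-0.03  0.04 -0.13]
goal [ 0.4879 -0.02    0.2338]
t 8.67 pos [ 0.4876 -0.0205  0.234 ] F [ 0.1  0.1 -2.1] gap 0.023 q [-0.09  0.32 -0.38  0.91  0.17  1.36]
tool x ang 96.67 shift cm [-3.64  0.03  2.58] turn deg [-1.000e-02  1.404e+01 -1.400e-01]
goal [ 0.4915 -0.0517  0.2023]
```

Tracking well, so on to about 24°.

>>> servo_tool(targets=[[[-0.56,0,0.31],[0,2,0],10],[[-0.56,0,0.31],[0,2,0],10],[[-0.56,0,0.31],[0,2,0],10],[[-0.56,0,0.31],[0,2,0],10],[[-0.56,0,0.31],[0,2,0],10],[[-0.56,0,0.31],[0,2,0],10],[[-0.56,0,0.31],[0,2,0],10],[[0,0,0],[0,0,0],10],[[0,0,0],[0,0,0],10],[[0,0,0],[0,0,0],10]])

```text
clock: 9.5
position: [0.4915, -0.0513, 0.203]
tcp_rot: [-1.862, -2.096, -0.394]
contact_force: [-0.5, 0.3, -1.0]
finger_gap: 0.0229
grip_force: 59.4
```

```bash
python3 t.py 24
python3 - <<'E'
from g import *
grab('scene','s4.png');i=cv2.imread('pics/s4.png')[130:230,240:440];cv2.imwrite('pics/s4z.png',cv2.resize(i,None,fx=4,fy=4,interpolation=2))
E
```

```text
t 9.5 pos [ 0.4915 -0.0513  0.203 ] F [-0.5  0.3 -1. ] gap 0.0229 q [-0.21  0.41 -0.36  0.94  0.39  1.22]
tool x ang 96.76 shift cm [-0.07 -0.    0.05] turn deg [ 0.03  0.1  -0.04]
goal [ 0.4915 -0.0517  0.2023]
```

View pics/s4z.png

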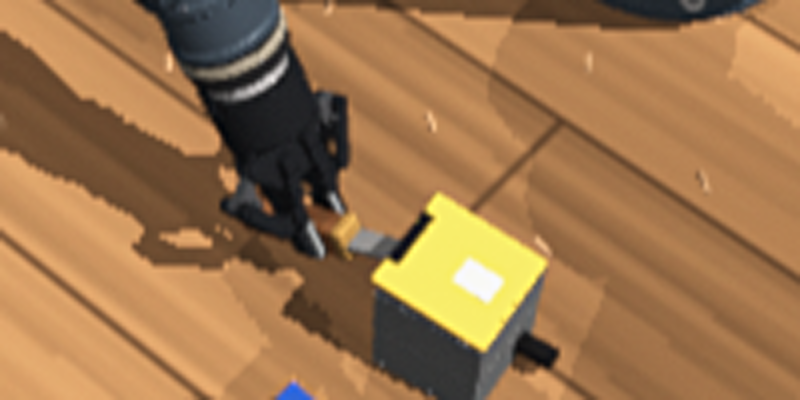

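The stripe edge is visibly raised, from crop (372,285) to (373,265). I'll go 1.5° further to be sure, then level the blade and see whether the cover stays up.

>>> servo_tool(targets=[[[-0.42,0,0.23],[0,1.5,0],10],[[0,0,0],[0,0,0],10],[[0,0,0],[0,0,0],10],[[0.56,0,-0.3],[0,-2,0],10],[[0.56,0,-0.3],[0,-2,0],10],[[0.56,0,-0.3],[0,-2,0],10],[[0.56,0,-0.3],[0,-2,0],10],[[0.56,0,-0.3],[0,-2,0],10],[[0.56,0,-0.3],[0,-2,0],10],[[0.56,0,-0.3],[0,-2,0],10],[[0.56,0,-0.3],[0,-2,0],10]])

```text
clock: 10.47
position: [0.4875, -0.0196, 0.2361]
tcp_rot: [-2.003, -2.253, -0.165]
contact_force: [1.4, 0.2, -1.9]
finger_gap: 0.0231
grip_force: 59.2
```

>>> servo_tool(targets=[[[0.56,0,-0.3],[0,-2,0],10],[[0.56,0,-0.3],[0,-2,0],10],[[0.56,0,-0.3],[0,-2,0],10],[[0.56,0,-0.3],[0,-2,0],10],[[0,0,0],[0,0,0],10],[[0,0,0],[0,0,0],10]])

```text
clock: 10.97
position: [0.4851, 0.0012, 0.2504]
tcp_rot: [-2.072, -2.334, -0.029]
contact_force: [-0.0, -0.8, -1.8]
finger_gap: 0.0229
grip_force: 59.2
```

```bash
python3 t.py 0
python3 - <<'E'
from g import *
grab('scene','s5.png');i=cv2.imread('pics/s5.png')[130:230,240:440];cv2.imwrite('pics/s5z.png',cv2.resize(i,None,fx=4,fy=4,interpolation=2))
E
```

```text
t 10.97 pos [0.4851 0.0012 0.2504] F [-0.  -0.8 -1.8] gap 0.0229 q [-0.    0.28 -0.38  0.91  0.03  1.45]
tool x ang 96.8 shift cm [ 0.56  0.04 -0.05] turn deg [ 0.02 -1.56  0.  ]
goal [0.4848 0.0068 0.251 ]
```

View pics/s5z.png

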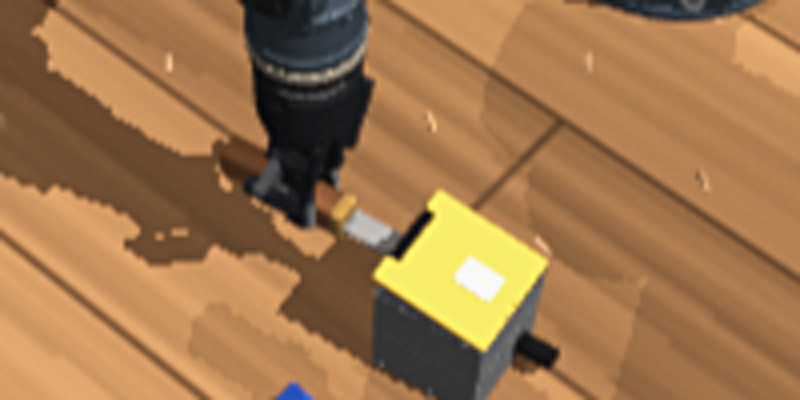

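The cover stays proud with the blade level: its stripe-edge corners are at crop (440,192) and (373,270). It is loose. Withdrawing, then laying the lever down.

>>> servo_tool(targets=[[[0,0,-0.1],[0,-1.5,0],10],[[-0.5,0,0],[0,0,0],10],[[-1,0,0],[0,0,0],10],[[-1.5,0,0],[0,0,0],10],[[-1.5,0,0],[0,0,0],10],[[-1.5,0,0],[0,0,0],10],[[-2,-0.2,0],[0,0,0],10],[[-2,-0.2,0],[0,0,0],10],[[-2,-0.2,0],[0,0,0],10],[[-2,-0.2,0],[0,0,0],10],[[-2,-0.2,0],[0,0,0],10],[[-2,-0.2,0],[0,0,0],10]])

```text
clock: 12.02
position: [0.494, -0.1815, 0.2509]
tcp_rot: [-2.087, -2.347, -0.001]
contact_force: [1.2, -0.3, -1.7]
finger_gap: 0.0233
grip_force: 59.3
```

>>> servo_tool(targets=[[[-2,-0.2,0.5],[0,0,0],10],[[-2,-0.2,1],[0,0,0],10],[[-2,-0.2,1],[0,0,0],10],[[-1,-0.2,1],[0,0,0],10],[[0,0,1],[0,0,0],10],[[0,0,1],[0,0,0],10],[[0,0,0.6],[0,0,0],10],[[0,0,0.3],[0,0,0],10],[[0,0,0],[0,0,0],10],[[0,0,0],[0,0,0],10]])

```text
clock: 12.85
position: [0.4948, -0.2491, 0.1873]
tcp_rot: [-2.086, -2.349, -0.0]
contact_force: [-0.1, -0.3, -1.5]
finger_gap: 0.0229
grip_force: 59.3
```

Run:
```python
from g import *
goto(.495,-.25,.175,96.8)
grab('scene','s6.png');i=cv2.imread('pics/s6.png')[80:230,200:400];cv2.imwrite('pics/s6z.png',cv2.resize(i,None,fx=4,fy=4,interpolation=2))
```

```text
t 12.85 pos [ 0.4948 -0.2491  0.1873] F [-0.1 -0.3 -1.5] gap 0.0229 q [-0.47  0.45 -0.3   0.82  0.    0.99]
tool x ang 96.8 shift cm [-0.09  0.    1.23] turn deg [-0.   -0.01  0.  ]
```

View pics/s6z.png

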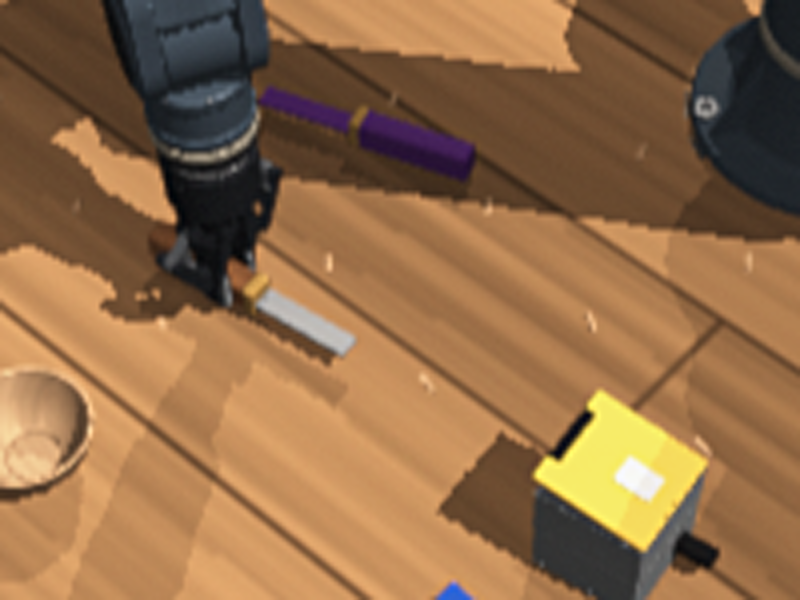

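The lever is clear of the box and level; the cover is still raised, with corners at (600,390) and (535,465). Lowering the last 1.2 cm.

>>> servo_tool(targets=[[[0,0,0.4],[0,0,0],10],[[0,0,0.4],[0,0,0],10],[[0,0,0.2],[0,0,0],10],[[0,0,0.2],[0,0,0],10],[[0,0,0],[0,0,0],10],[[0,0,0],[0,0,0],10],[[0,0,0],[0,0,0],10]])

```text
clock: 13.48
position: [0.4947, -0.2497, 0.1752]
tcp_rot: [-2.087, -2.348, -0.0]
contact_force: [-1.5, 0.1, 0.7]
finger_gap: 0.0229
grip_force: 59.4
```

>>> servo_tool(targets=[[[0,0,0],[0,0,0],40],[[0,0,0],[0,0,0],60],[[0,0,0],[0,0,0],80],[[0,0,0],[0,0,0],80],[[0,0,0],[0,0,0],80],[[0,0,0],[0,0,0],80],[[0,0,0],[0,0,0],80]])

```text
clock: 14.07
position: [0.4947, -0.2498, 0.1752]
tcp_rot: [-2.087, -2.348, -0.0]
contact_force: [0.2, 0.4, -0.0]
finger_gap: 0.0679
grip_force: 0.0
```

>>> servo_tool(targets=[[[0,0,-0.5],[0,0,0],80],[[0,0,-1],[0,0,0],80],[[0,0,-2],[0,0,0],80],[[0,0,-2.5],[0,0,0],80],[[0,0,-2.5],[0,0,0],80],[[0,0,-2.5],[0,0,0],80],[[0,0,-2],[0,0,0],80],[[0,0,-1],[0,0,0],80],[[0,0,0],[0,0,0],80],[[0,0,0],[0,0,0],80]])

```text
clock: 14.9
position: [0.4946, -0.2498, 0.3153]
tcp_rot: [2.087, 2.348, 0.0]
contact_force: [0.1, 0.8, -0.4]
finger_gap: 0.0682
grip_force: 0.0
```

Run:
```python
from g import *
goto(.495,-.25,.3,96.8)
grab('scene','s7.png');i=cv2.imread('pics/s7.png')[80:280,160:420];cv2.imwrite('pics/s7z.png',cv2.resize(i,None,fx=3,fy=3,interpolation=2))
```

```text
t 14.9 pos [ 0.4946 -0.2498  0.3153] F [ 0.1  0.8 -0.4] gap 0.0682 q [-0.47  0.33 -0.12  1.12  0.    0.99]
tool x ang 96.74 shift cm [-0.03  0.03  1.53] turn deg [ 0.03  0.02 -0.06]
```

View pics/s7z.png

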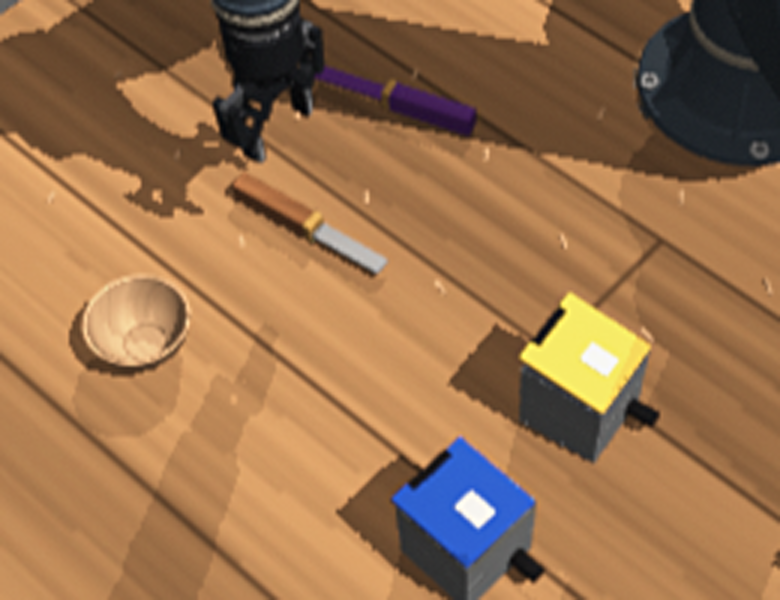

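The lever lies flat and free at crop (305,225). The yellow cover is raised at its stripe edge (545,325), and the blue cover and the bowl are unchanged. Handing in.

```bash
python3 -c "
from cell import robot;print(robot.finish_job())"
```

```text
the job is handed in; nothing more can be done
None
```

The yellow cover is levered loose with the steel lever and stays raised, the lever lies flat on the bench and released, and the job was handed in after about 15 s; the blue cover, bowl and brush were not touched.

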